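Unclip a sample carrier and lay its lid on the foil tray

TASK

Open the grey sample carrier: flip both sprung steel clips off the lid's two long edges so that they stay down, and only then lift the lid off by its handle and set it down flat, handle up, inside the foil-lined tray, without dropping it. The clips may stand anywhere along their rails, so look or feel for them, gently: never force or jam against the clips or the carrier. Leave the two beakers and the amber jar on the bench where they stand.

Things in the scene. Friction and masses are not known exactly. Their poses are not given: they have to be found in the camera images.
- carrier: Open grey plastic tote holding six jars, fixed to the bench, 240 mm long (its x), 150 wide (its y), 85 high; origin at the centre of its underside, z up. On each long side (+y and -y) a steel rail runs along x with one sprung steel bale clip riding on it. Press with no more than 40 N on it or its clips. Only the clips stand up along the lid's edges.
- rail_left (a point): Middle of the rail on the carrier's +y side, 86 mm out from the carrier's middle plane, 50 above the bench; axes as the carrier. One clip, 26 wide along x, stands on this rail with its middle anywhere up to 55 either way of this point along x: where is not reported, so see or feel for it; each side differs. It is tight: it will not slide under gentle force.
- rail_right (a point): The same on the carrier's -y side. A shut clip, heights above the bench: two wire legs from the rail up; a flat hook at 94 to 99 mm, reaching 9 over the lid's edge; above it an upright thumb plate, 26 wide along x, 5 thick, from 98 to 124, its inner face 84 and outer face 89 out from the carrier's middle plane.
- clip_left (a joint): Flip angle (rad) of the +y clip about its rail. 0 = shut, hook over the lid; grows as its top swings outwards from the lid and then down; 1.9 = fully open. An over-centre spring drives it shut below 0.6 and snaps it open above 0.6. Pushing the thumb plate outwards from the lid side, 55 mm above the rail, takes 5 to 10 N.
- clip_right (a joint): The same for the clip on the carrier's -y side; it opens towards -y.
- lid: Loose flat grey lid, 248 mm (x) by 158 (y), about 0.35 kg (varies). Origin at the centre of its underside; a 220 by 130 locating step takes its lowest 6, the plate goes from 6 to 14. On the carrier the step lies inside the tote, the plate on its rim (plate top 93 above the bench), x along the carrier's x; the clips hold it down. On top a black bridge handle along x.
- lid_grip (a point): Middle of the lid's handle bar: 100 mm long (x), 14 wide (y), 14 high, its centre 49 above the lid's origin, with 28 free under it over the plate, between posts 38 to 50 from the middle.
- tray: Shallow fixed steel tray lined with foil, 320 mm (x) by 230 (y) outside, walls 5 thick and 16 high, floor 4 above the bench; origin at the centre of its underside. Tray and carrier may swap sides of the bench.
- beaker_big: bystander: glass beaker of dark tar, 76 mm diameter, 105 mm tall; origin under its middle; to be left alone
- beaker_small: bystander: glass beaker of dark tar, 56 mm diameter, 78 mm tall; origin under its middle; to be left alone
- jar: bystander: amber screw jar, 48 mm diameter, 70 mm tall; origin under its middle; to be left alone

How it is judged (in metres and radians):
On the way, in this order (a step that is already met when the one before it is completed fails the run):
1. both clips are flipped fully open (past 1.4 rad) while the lid still lies on the carrier (value of joint each of clip_left, clip_right above 1.4 rad and z of lid in the frame of carrier below 0.086 m and horizontal distance between lid and carrier below 0.015 m), for 0.2 s.
2. the lid is lifted clear of the carrier (16 mm or more), both clips staying open (value of joint each of clip_left, clip_right above 1.4 rad and z of lid in the frame of carrier above 0.095 m), for 0.1 s.
At the end, for the whole second after the job is handed in: Both clips are open (past 1.4 rad); the lid lies at rest on the tray's floor, inside its walls (centre within 50 mm of the tray's centre, underside within 5 mm of the floor), handle up, level within 0.06 rad (value of joint each of clip_left, clip_right above 1.4 rad and horizontal distance between lid and tray below 0.05 m and z of lid in the frame of tray between 0 and 0.009 m and angle between lid's own z axis and vertical below 0.06 rad and linear speed of lid below 0.02 m/s); the robot touches nothing.
It fails at once if the fingers press on the carrier or its clips with more than 40 N (contact force between the fingers and carrier above 40 N).
It fails at once if the lid is raised more than 12 mm at its middle, or shifted more than 25 mm, while a clip is still on (below 0.9 rad) (value of joint any of clip_left, clip_right below 0.9 rad and (z of lid in the frame of carrier above 0.091 m or horizontal distance between lid and carrier above 0.025 m)).
It fails at once if the lid is let go more than 25 mm above the tray's floor (horizontal distance between lid and carrier above 0.15 m and height (world z) of lid above 0.029 m and contact force between the fingers and lid below 0.05 N).
It fails at once if a bystander is shifted more than 30 mm or tipped over (distance of any of beaker_big, beaker_small, jar from where it was at the start of the episode above 0.03 m or angle between any of beaker_big, beaker_small, jar's own z axis and vertical above 0.5 rad).
It also fails if it takes over 72 s, if anything falls off the work surface, if the arm or the gripper's body presses on something with over 40 N, if the wrist force passes 120 N, or if a joint passes its speed limit or range.

ROBOT

A 6-joint arm with a two-finger parallel gripper is mounted at the origin on the work surface. World frame = base frame: x ahead of the robot, y to its left, z up, the work surface at z = 0. Lengths are in m, angles in degrees, forces in N, time in s.
With the tool pointing down it reaches from about 0.325 to 0.85 m from the base axis. Payload 15.5 kg.
Tool frame: the origin (TCP) lies at the centre of the arm's flange, where the gripper is bolted on; the fingertips stand 191 mm ahead of it and the grasp point (between the pads) lies 172 mm ahead of it; z points along the fingers, x is the direction in which the jaws open and shut, and the axes are right-handed (so a half turn about z gives the same grasp; the last joint's range is limited). The gripper opens to 91 mm and grips with 3 to 60 N. Pads are 32 mm wide; open, the fingers measure 118 mm over their backs; the gripper's body (76 mm by 178 mm) begins 60 mm behind the grasp point.
Start: joints at [61.679, 28.281, 77.091, -0, 74.628, -5.472], TCP at [0.243, 0.576, 0.405] pointing down, gripper open.
Joint ranges: [-166.48, 166.48], [-47.26, 123.95], [12.59, 153.08], [-70.14, 250.14], [6.76, 159.57], [-176.63, 176.63]. Speed limits (degrees/s): [108.29, 108.29, 147.25, 172.46, 172.46, 172.46].

INTERFACE

Orientations are given as [roll, pitch, yaw] about the fixed x, y, z axes, in that order (R = Rz(yaw) Ry(pitch) Rx(roll)).
In Python, from workcell import * gives the robot as it stands.
- The arm moves only by the tool jog_arm, never from a script. Its argument "moves" is a list of rows, each an object of numbers: "x", "y", "z": the shift along the tool's x, y, z in units of 60 mm (1.0 is 60 mm); "turn": the turn about the tool's z in units of 8 degrees (1.0 is 8 degrees); "grip": the opening, from 0 (shut) to 1 (fully open). A call has 1 to 12 rows; each row shifts and turns the pose as measured when the row begins, along the tool's axes as they then stand; what a row does not reach is not made up. A row lasts 1/8 s, in which the tool goes at most 62.5 mm and 10.7 degrees, less where a joint would pass 70% of its speed; a pose out of reach is approached as far as the arm can. A call is refused whole if a number of a shift passes 1 or a number of a turn 1, either way. A call with a gripper value outside its range is refused whole. The fingers move at their own pace and stop on an object; the grip force is fixed at half the most. Time passes only in rows, so rows that do not move let the fingers close. It gives the time, the measured TCP pose, the force and the opening at its end, in the units of the state.
- state(): the state, without advancing time (a new reading comes with each control period).
- capture(name): name is "scene" or "side" or "wrist"; returns the picture (480x640x3 uint8, red, green, blue); there is no depth.
- camera_model(name): a dict with "vfov" (degrees; the focal length in pixels is half the picture's height over the tangent of half this angle, whatever the lens; pixels are square), "cx", "cy" (the principal point, pixels), "k1" (the pictures are not rectified: a ray, as slopes to the right and down, at radius r is drawn at 1 + k1 r^2 times it, then the intrinsics apply), "R" (3x3) and "t" (3): a world point X has camera coordinates R X + t. Camera axes: x right, y down, z forward; pixel columns grow to the right and rows downward; lengths in m; the calibration is good to about 2 mm. A picture is of the moment at which its call begins: read the wrist's pose just before it. camera_model takes no time and is no camera call; for the wrist camera it gives the pose at the moment of the call.
- finish_job(): hands the job in, once; it reports no verdict.
The state is a dict: "time_s": time; "qpos": joint angles; "joint_velocities": joint speeds; "joint_torque": joint torques, N m; "position": TCP position; "orientation": TCP orientation; "force": force on the tool from outside, world axes, zero at the start; "torque": the same for the moment, N m; "grip_width": finger opening in m.
Only numpy, scipy, OpenCV 4.12 (cv2) and the standard library are available. Lean on these libraries where they do the work, as an engineer would, in place of code of your own. Each camera call takes 0.05 s, during which the arm holds its last target.

## Working session

There is one attempt and no reset: what is moved stays moved. The work goes in short steps, Python scripts to look and compute and a tool call to move; the robot and the scene stay as the last step left them, time stands still between calls to the robot, and variables do not carry over. Pictures are saved under pics/ and viewed, and the job is handed in when it is done.

Besides the shell and the picture viewer there is one more tool, called after ">>>" as name(argument=value, ...), one argument or row to a line, values as JSON. jog_arm: Moves the arm, as the interface text tells. Its arguments: {"type":"object","properties":{"moves":{"type":"array"}},"required":["moves"]}

```bash
mkdir -p pics; ls; python3 - <<'E'
from workcell import *
import cv2
print(state())
for n in ["scene","side","wrist"]:
    m=camera_model(n); im=capture(n); cv2.imwrite(f"pics/a_{n}.png",im[:,:,::-1]); print(n,m)
E
```

```text
pics
{'time_s': 0.0, 'qpos': array([ 6.16781983e+01,  2.83131335e+01,  7.71268019e+01,  4.63504540e-04,
        7.46273966e+01, -5.47200197e+00]), 'joint_velocities': array([-0.02971114, -0.00298891, -0.04844342,  0.0837335 , -0.0008455 ,
        0.01768196]), 'joint_torque': array([-4.28421990e-03, -8.78816772e+01, -3.81855476e+01,  7.05321645e-02,
        5.30954450e-02, -2.15031218e-04]), 'position': array([0.24262671, 0.57582513, 0.40415907]), 'orientation': array([-1.79993135e+02,  6.69825645e-02,  6.71500811e+01]), 'force': array([ 0.2251925 ,  0.20535647, -0.46964394]), 'torque': array([ 0.00616628, -0.05241526, -0.04145476]), 'grip_width': 0.0910943030048863}
scene {'vfov': 54.157461785050536, 'cx': 316.1009454220228, 'cy': 238.70253855244366, 'k1': -0.03835872763024076, 'R': array([[-0.82329263,  0.56752337,  0.01031849],
       [ 0.36390707,  0.54168796, -0.75772409],
       [-0.43561553, -0.62007369, -0.65249348]]), 't': array([ 0.45021151, -0.12881203,  1.23288864])}
side {'vfov': 48.13179114141039, 'cx': 327.74044549060005, 'cy': 229.98740669538066, 'k1': -0.08933049538526737, 'R': array([[ 0.99836613, -0.05688828,  0.00536551],
       [-0.03520941, -0.68641809, -0.72635426],
       [ 0.04500403,  0.72497858, -0.68729957]]), 't': array([-0.56474484,  0.07760315,  1.05316936])}
wrist {'vfov': 62.370871378445536, 'cx': 319.5825161556882, 'cy': 236.60505071313403, 'k1': -0.07141951038594115, 'R': array([[ 0.38714187,  0.92201691, -0.00244827],
       [ 0.88299682, -0.36999094,  0.28883095],
       [ 0.26540118, -0.11398037, -0.95737698]]), 't': array([-0.62467787, -0.03436469,  0.39347159])}
```

View pics/a_scene.png

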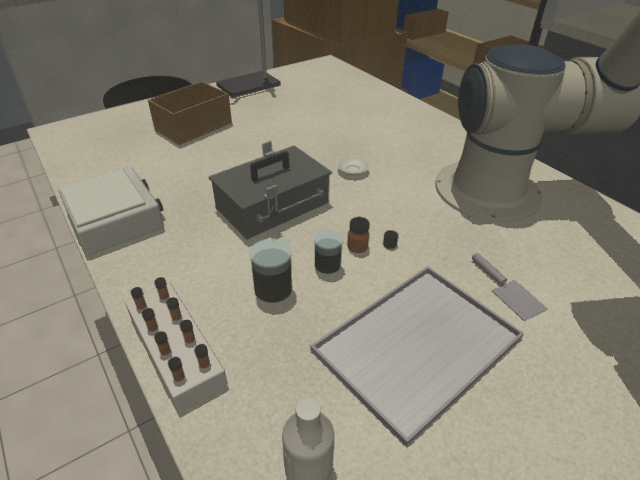

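View pics/a_side.png

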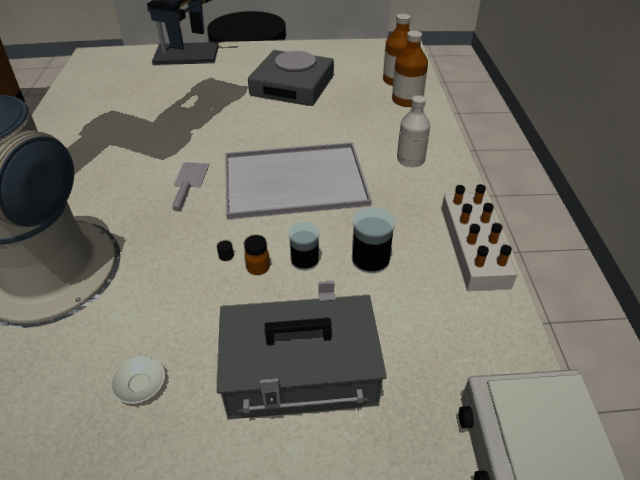

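View pics/a_wrist.png

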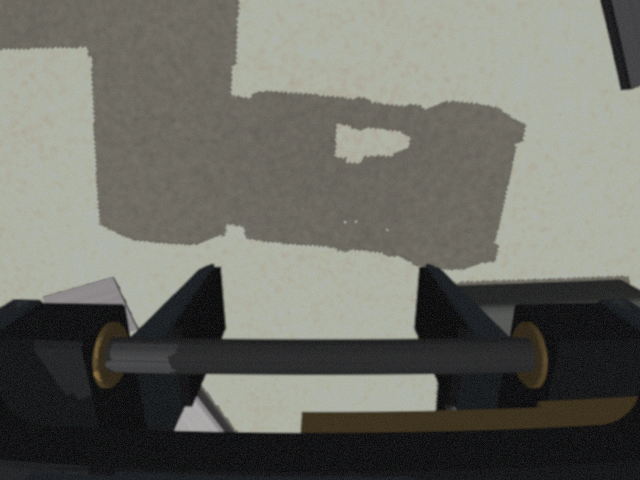

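The side picture shows the carrier near at about (218–382, 298–410), with the clips at about (327,290) and (270,392). The tray is behind it at (225–368, 146–214), and the jar and beakers stand between them. Next I'll measure these.

```bash
cat > h.py <<'E'
import numpy as np, cv2, math
def K(m):
    f=240/math.tan(math.radians(m['vfov'])/2); return f
def ray(m,u,v):
    f=K(m); d=np.array([(u-m['cx'])/f,(v-m['cy'])/f]); s=d.copy()
    for _ in range(20): s=d/(1+m['k1']*(s@s))
    R=np.array(m['R']);t=np.array(m['t']); return -R.T@t, R.T@np.array([s[0],s[1],1])
def onz(m,u,v,z):
    o,d=ray(m,u,v); return o+d*(z-o[2])/d[2]
def ony(m,u,v,y):
    o,d=ray(m,u,v); return o+d*(y-o[1])/d[1]
def proj(m,X):
    c=np.array(m['R'])@np.array(X)+np.array(m['t']); s=c[:2]/c[2]; s=s*(1+m['k1']*(s@s)); f=K(m)
    return s*f+[m['cx'],m['cy']]
E
python3 - <<'E'
import cv2
s=cv2.imread('pics/a_side.png'); c=cv2.imread('pics/a_scene.png')
cv2.imwrite('pics/b_side.png',cv2.resize(s[275:425,200:400],None,fx=4,fy=4,interpolation=cv2.INTER_CUBIC))
cv2.imwrite('pics/b_scene.png',cv2.resize(c[135:240,200:345],None,fx=5,fy=5,interpolation=cv2.INTER_CUBIC))
E
```

```text
(no output)
```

View pics/b_side.png

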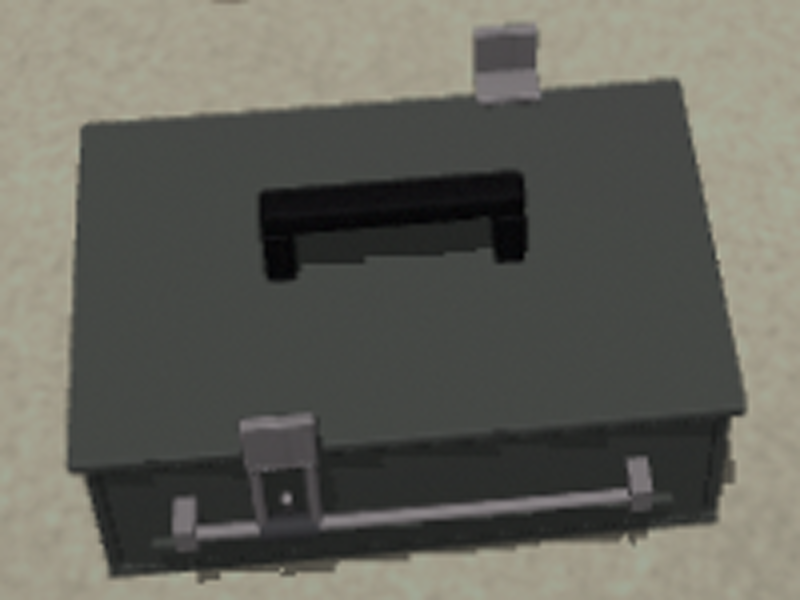

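View pics/b_scene.png

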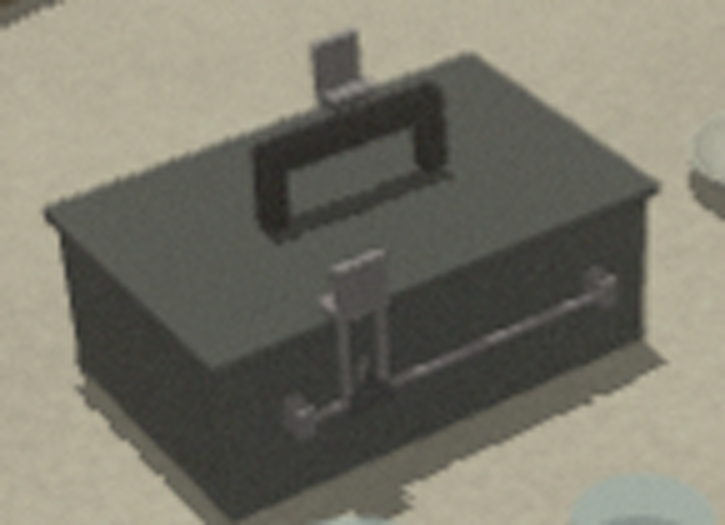

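```bash
python3 - <<'E'
from workcell import *
from h import *
S=camera_model("side");C=camera_model("scene")
sb=lambda u,v:((u-1.5)/4+200,(v-1.5)/4+275); cb=lambda u,v:((u-2)/5+200,(v-2)/5+135)
def rect(m,pts,z,lab):
    P=np.array([onz(m,*p,z) for p in pts])[:,:2]; print(lab,P.round(4).tolist(),'c',P.mean(0).round(4))
    for i in range(4):
        d=P[(i+1)%4]-P[i]; print('  edge',np.linalg.norm(d).round(4),np.degrees(np.arctan2(d[1],d[0])).round(2))
    return P
a=rect(S,[sb(81,124),sb(680,79),sb(745,410),sb(70,468)],.093,'lid side')
b=rect(C,[cb(659,187),cb(213,368),cb(46,210),cb(472,54)],.093,'lid scene')
for n,m,pts,z in [('tray side',S,[(225,147),(361,146),(368,186),(227,213)],.016)]: pass
# clips
c=(a.mean(0)+b.mean(0))/2
print('handle side', onz(S,*sb(264,192),.135),onz(S,*sb(520,175),.135))
# yaw
for lab,m,p,z in [('left clip top-l side',S,sb(474,32),.124),('lcl top-r',S,sb(536,26),.124),('left hook r',S,sb(541,97),.099),('left hook l',S,sb(478,101),.099),
 ('right top l',S,sb(242,421),.124),('right top r',S,sb(316,416),.124),
 ('right scene top',C,cb(312,42),.124),('right scene top2',C,cb(357,32),.124),
 ('left scene top',C,cb(333,264),.124),('left scene top2',C,cb(384,252),.124)]:
    print(lab,onz(m,*p,z).round(4))
for lab,p,z in [('big',(373,219),.105),('small',(304,231),.078),('jar',(256,242),.07)]: print(lab,onz(S,*p,z).round(3))
for lab,p,z in [('big',(271,251),.105),('small',(328,238),.078),('jar',(359,224),.07)]: print(lab,onz(C,*p,z).round(3))
E
python3 - <<'E'
import cv2
s=cv2.imread('pics/a_side.png'); c=cv2.imread('pics/a_scene.png')
cv2.imwrite('pics/c_side.png',cv2.resize(s[130:280,215:400],None,fx=4,fy=4,interpolation=cv2.INTER_CUBIC))
cv2.imwrite('pics/c_scene.png',cv2.resize(c[210:440,240:530],None,fx=2.6,fy=2.6,interpolation=cv2.INTER_CUBIC))
E
```

```text
lid side [[0.3783, -0.1846], [0.625, -0.1734], [0.6313, -0.3305], [0.3873, -0.3418]] c [ 0.5055 -0.2576]
  edge 0.247 2.62
  edge 0.1573 -87.71
  edge 0.2443 -177.35
  edge 0.1575 93.28
lid scene [[0.3792, -0.1806], [0.6227, -0.1714], [0.6302, -0.3246], [0.3853, -0.3368]] c [ 0.5043 -0.2534]
  edge 0.2437 2.17
  edge 0.1534 -87.19
  edge 0.2452 -177.14
  edge 0.1563 92.25
handle side [ 0.45785852 -0.25415409  0.135     ] [ 0.55346241 -0.25112522  0.135     ]
left clip top-l side [ 0.5397 -0.17    0.124 ]
lcl top-r [ 0.565  -0.1681  0.124 ]
left hook r [ 0.5663 -0.1847  0.099 ]
left hook l [ 0.5405 -0.1855  0.099 ]
right top l [ 0.4515 -0.3441  0.124 ]
right top r [ 0.4771 -0.3433  0.124 ]
right scene top [ 0.4738 -0.3441  0.124 ]
right scene top2 [ 0.4502 -0.3405  0.124 ]
left scene top [ 0.5617 -0.1707  0.124 ]
left scene top2 [ 0.5387 -0.1663  0.124 ]
big [ 0.65  -0.001  0.105]
small [0.52  0.001 0.078]
jar [ 0.429 -0.016  0.07 ]
big [ 0.647 -0.007  0.105]
small [ 0.516 -0.003  0.078]
jar [ 0.429 -0.011  0.07 ]
```

View pics/c_side.png

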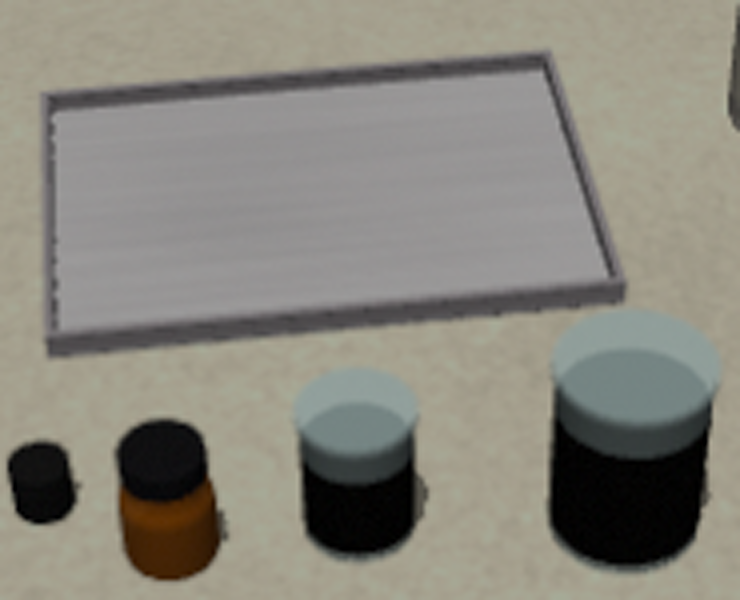

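View pics/c_scene.png

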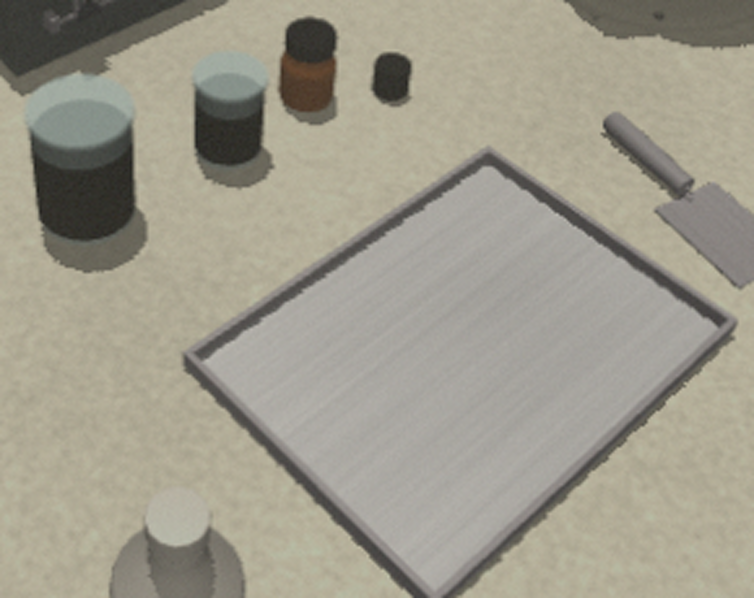

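Both views agree: the carrier's centre is about (0.505, -0.2555) and its yaw about 2.5°. The left clip's middle is at x≈0.552 and the right clip's at x≈0.463. I'll measure the tray next and then start moving.

```bash
python3 - <<'E'
from workcell import *
from h import *
S=camera_model("side");C=camera_model("scene")
sb=lambda u,v:((u-1.5)/4+215,(v-1.5)/4+130); cb=lambda u,v:((u-.8)/2.6+240,(v-.8)/2.6+210)
def rect(m,pts,z,lab):
    P=np.array([onz(m,*p,z) for p in pts])[:,:2]; print(lab,P.round(4).tolist(),'c',P.mean(0).round(4))
    for i in range(4):
        d=P[(i+1)%4]-P[i]; print('  edge',np.linalg.norm(d).round(4),np.degrees(np.arctan2(d[1],d[0])).round(2))
rect(S,[sb(41,92),sb(550,51),sb(626,283),sb(47,340)],.016,'tray side')
rect(C,[cb(736,321),cb(434,600),cb(184,355),cb(488,150)],.016,'tray scene')
E
```

```text
tray side [[0.3324, 0.3564], [0.649, 0.3843], [0.6705, 0.157], [0.3549, 0.126]] c [0.5017 0.2559]
  edge 0.3179 5.03
  edge 0.2283 -84.59
  edge 0.3172 -174.38
  edge 0.2316 95.58
tray scene [[0.3319, 0.358], [0.6476, 0.3861], [0.6705, 0.1615], [0.3546, 0.1333]] c [0.5012 0.2597]
  edge 0.3169 5.09
  edge 0.2258 -84.18
  edge 0.3172 -174.91
  edge 0.2258 95.76
```

>>> jog_arm(
  moves=[
    {"turn": -1,"grip": 0},
    {"turn": -1,"grip": 0},
    {"turn": -1,"grip": 0},
    {"turn": -0.17,"grip": 0},
  ],
)

```text
invalid input
```

>>> jog_arm(
  moves=[
    {"x": 0,"y": 0,"z": 0,"turn": -1,"grip": 0},
    {"x": 0,"y": 0,"z": 0,"turn": -1,"grip": 0},
    {"x": 0,"y": 0,"z": 0,"turn": -1,"grip": 0},
    {"x": 0,"y": 0,"z": 0,"turn": -0.17,"grip": 0},
  ],
)

```text
time_s: 0.65
position: [0.2425, 0.5756, 0.4032]
orientation: [-179.9, 0.2, 93.2]
force: [1.3, -0.2, -0.9]
grip_width: 0.0539
```

>>> jog_arm(
  moves=[
    {"x": -0.88,"y": 0.31,"z": 0,"turn": 0.08,"grip": 0},
    {"x": -0.88,"y": 0.31,"z": 0,"turn": 0,"grip": 0},
    {"x": -0.88,"y": 0.31,"z": 0,"turn": 0,"grip": 0},
    {"x": -0.88,"y": 0.31,"z": 0,"turn": 0,"grip": 0},
    {"x": -0.88,"y": 0.31,"z": 0,"turn": 0,"grip": 0},
    {"x": -0.88,"y": 0.31,"z": 0,"turn": 0,"grip": 0},
    {"x": -0.88,"y": 0.31,"z": 0,"turn": 0,"grip": 0},
    {"x": -0.88,"y": 0.31,"z": 0,"turn": 0,"grip": 0},
    {"x": -0.88,"y": 0.31,"z": 0,"turn": 0,"grip": 0},
    {"x": -0.88,"y": 0.31,"z": 0,"turn": 0,"grip": 0},
  ],
)

```text
time_s: 1.9
position: [0.4504, 0.0414, 0.4041]
orientation: [179.9, 0.1, 91.2]
force: [1.4, 1.5, -0.3]
grip_width: 0.0006
```

>>> jog_arm(
  moves=[
    {"x": -0.83,"y": 0.31,"z": 0,"turn": -0.16,"grip": 0},
    {"x": -0.83,"y": 0.31,"z": 0,"turn": 0,"grip": 0},
    {"x": -0.83,"y": 0.31,"z": 0,"turn": 0,"grip": 0},
    {"x": -0.83,"y": 0.31,"z": 0,"turn": 0,"grip": 0},
    {"x": -0.83,"y": 0.31,"z": 0,"turn": 0,"grip": 0},
    {"x": 0,"y": 0,"z": 0,"turn": 0,"grip": 0},
  ],
)

```text
time_s: 2.65
position: [0.5542, -0.2173, 0.4044]
orientation: [179.8, 0.1, 91.2]
force: [-0.1, 0.5, 0.6]
grip_width: 0.0004
```

```bash
python3 - <<'E'
from workcell import *
from h import *
s=state();print(s['position'],s['orientation'],s['force'],s['qpos'])
m=camera_model("wrist"); im=capture("wrist"); cv2.imwrite("pics/d_wrist.png",im[:,:,::-1])
im=capture("side"); cv2.imwrite("pics/d_side.png",im[:,:,::-1])
print(m)
E
```

```text
[ 0.55417882 -0.21727888  0.40444269] [1.79781849e+02 8.95421141e-02 9.12135048e+01] [-0.05018345  0.50745735  0.62989794] [-2.71620494e+01  2.58316320e+01  8.15696164e+01  2.61204163e-02
  7.23642578e+01 -1.18383587e+02]
{'vfov': 62.370871378445536, 'cx': 319.5825161556882, 'cy': 236.60505071313403, 'k1': -0.07141951038594115, 'R': array([[-0.02241059,  0.99974363, -0.00323247],
       [ 0.9561671 ,  0.02237778,  0.29196525],
       [ 0.29196273,  0.00345233, -0.95642347]]), 't': array([ 0.23031999, -0.5597766 ,  0.23089446])}
```

View pics/d_wrist.png

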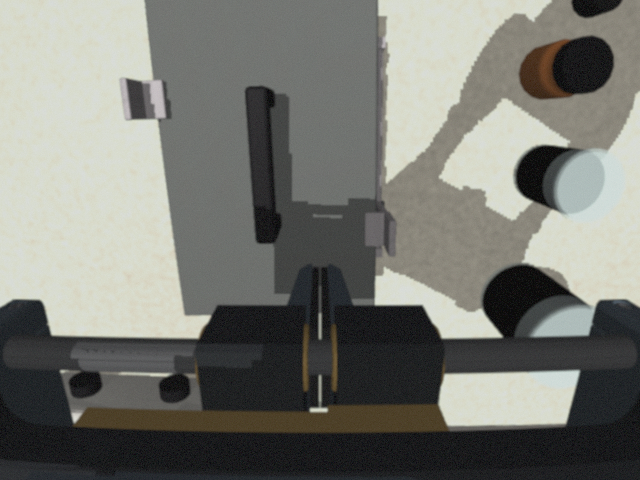

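View pics/d_side.png

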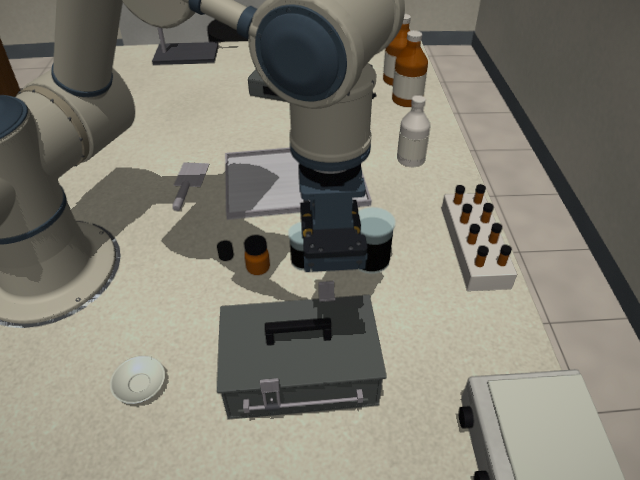

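The wrist picture shows the left clip at about (365–396, 210–255), the right clip at about (120–166, 78–120), and the handle from (258,88) to (268,242). I'll cross-check the positions.

```bash
python3 - <<'E'
from workcell import *
from h import *
m=camera_model("wrist")
for l,u,v,z in [('L plate top near',386,214,.124),('L plate top far',396,255,.124),('Lhook',366,211,.099),('Lhook',366,247,.099),
 ('R plate',121,79,.124),('R plate',127,120,.124),('Rhook',166,80,.099),('Rhook',167,118,.099),
 ('hand tl',246,90,.135),('hand tr',268,88,.135),('hand br',280,241,.135),('hand bl',257,242,.135)]:
    p=onz(m,u,v,z); d=p[:2]-[.505,-.2555]; a=math.radians(2.5)
    print(l,p.round(4),'carrier',round(d[0]*math.cos(a)+d[1]*math.sin(a),4),round(-d[0]*math.sin(a)+d[1]*math.cos(a),4))
E
```

```text
L plate top near [ 0.5342 -0.1698  0.124 ] carrier 0.0329 0.0844
L plate top far [ 0.5634 -0.1606  0.124 ] carrier 0.0625 0.0923
Lhook [ 0.5382 -0.1804  0.099 ] carrier 0.0365 0.0736
Lhook [ 0.5663 -0.1787  0.099 ] carrier 0.0646 0.074
R plate [ 0.4505 -0.3425  0.124 ] carrier -0.0583 -0.0846
R plate [ 0.4758 -0.3409  0.124 ] carrier -0.0329 -0.084
Rhook [ 0.4491 -0.3227  0.099 ] carrier -0.0588 -0.0647
Rhook [ 0.4746 -0.3237  0.099 ] carrier -0.0334 -0.0668
hand tl [ 0.4573 -0.2609  0.135 ] carrier -0.0479 -0.0033
hand tr [ 0.4559 -0.2476  0.135 ] carrier -0.0487 0.01
hand br [ 0.5517 -0.2406  0.135 ] carrier 0.0473 0.0129
hand bl [ 0.5528 -0.2558  0.135 ] carrier 0.0478 -0.0024
```

>>> jog_arm(
  moves=[
    {"x": 0,"y": 0,"z": 0.7,"turn": -0.16,"grip": 0},
    {"x": 0,"y": 0,"z": 0.7,"turn": 0,"grip": 0},
    {"x": 0,"y": 0,"z": 0.25,"turn": 0,"grip": 0},
    {"x": 0,"y": 0,"z": 0.1,"turn": 0,"grip": 0},
    {"x": 0,"y": 0,"z": 0,"turn": 0,"grip": 0},
  ],
)

```text
time_s: 3.38
position: [0.5533, -0.2102, 0.3]
orientation: [179.7, 0.1, 92.7]
force: [-0.2, 0.5, 0.4]
grip_width: 0.0008
```

>>> jog_arm(
  moves=[
    {"x": 0.15,"y": 0,"z": 0.05,"turn": 0,"grip": 0},
    {"x": 0.1,"y": 0,"z": 0,"turn": 0,"grip": 0},
    {"x": 0.1,"y": 0,"z": 0,"turn": 0,"grip": 0},
  ],
)

```text
time_s: 3.75
position: [0.5528, -0.188, 0.2992]
orientation: [179.5, 0.2, 92.6]
force: [-0.7, -0.0, 0.4]
grip_width: 0.0004
```

>>> jog_arm(
  moves=[
    {"x": 0.08,"y": 0,"z": 0.05,"turn": 0,"grip": 0},
    {"x": 0.08,"y": 0,"z": 0,"turn": 0,"grip": 0},
  ],
)

```text
time_s: 4.0
position: [0.5524, -0.1777, 0.2963]
orientation: [179.5, 0.2, 92.7]
force: [-0.4, -5.5, -3.4]
grip_width: 0.0008
```

>>> jog_arm(
  moves=[
    {"x": 0.12,"y": 0,"z": 0,"turn": 0,"grip": 0},
    {"x": 0.12,"y": 0,"z": 0,"turn": 0,"grip": 0},
  ],
)

```text
time_s: 4.25
position: [0.5519, -0.1635, 0.2961]
orientation: [179.5, 0.3, 92.6]
force: [-0.4, -4.9, -2.1]
grip_width: -0.0001
```

>>> jog_arm(
  moves=[
    {"x": 0.12,"y": 0,"z": 0,"turn": 0,"grip": 0},
    {"x": 0.12,"y": 0,"z": 0,"turn": 0,"grip": 0},
    {"x": 0.12,"y": 0,"z": 0,"turn": 0,"grip": 0},
  ],
)

```text
time_s: 4.62
position: [0.5509, -0.1411, 0.2959]
orientation: [179.5, 0.3, 92.6]
force: [-0.2, -1.4, -0.0]
grip_width: 0.0004
```

>>> jog_arm(
  moves=[
    {"x": 0.12,"y": 0,"z": 0,"turn": 0,"grip": 0},
    {"x": 0.12,"y": 0,"z": 0,"turn": 0,"grip": 0},
    {"x": 0,"y": 0,"z": 0,"turn": 0,"grip": 0},
  ],
)

```text
time_s: 5.0
position: [0.55, -0.1247, 0.2958]
orientation: [179.5, 0.3, 92.7]
force: [-0.5, -0.5, 0.7]
grip_width: 0.0001
```

```bash
python3 - <<'E'
from workcell import *
from h import *
s=state();print(s['position'],s['force'])
for n in ("wrist","scene"):
    im=capture(n); cv2.imwrite(f"pics/e_{n}.png",im[:,:,::-1])
im=cv2.imread('pics/e_scene.png');cv2.imwrite('pics/e_scene2.png',cv2.resize(im[120:280,180:380],None,fx=4,fy=3.75))
E
```

```text
[ 0.55003646 -0.12467877  0.29583526] [-0.54688639 -0.52091869  0.69455208]
```

View pics/e_scene2.png

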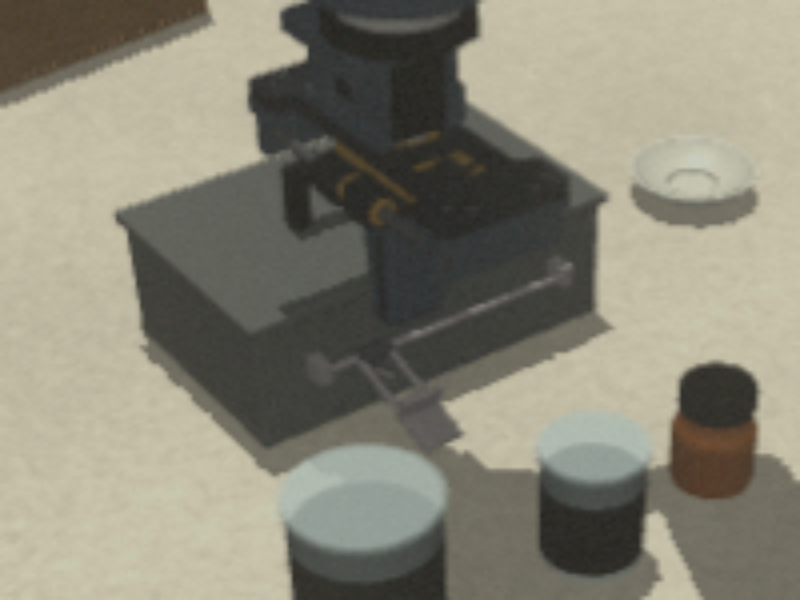

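View pics/e_wrist.png

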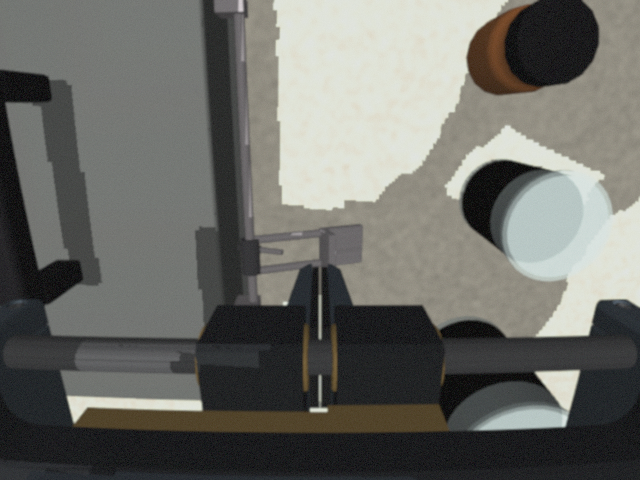

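The scene and wrist pictures show the left clip folded fully down: the plate is at about (430,420) in the scene crop, outward and low. Next is the right clip.

>>> jog_arm(
  moves=[
    {"x": 0,"y": 0,"z": -0.6,"turn": 0,"grip": 0},
    {"x": 0,"y": 0,"z": -0.6,"turn": 0,"grip": 0},
    {"x": -0.72,"y": -0.4,"z": 0,"turn": 0,"grip": 0},
    {"x": -0.72,"y": -0.4,"z": 0,"turn": 0,"grip": 0},
    {"x": -0.72,"y": -0.4,"z": 0,"turn": 0,"grip": 0},
    {"x": -0.72,"y": -0.4,"z": 0,"turn": 0,"grip": 0},
    {"x": 0,"y": 0,"z": 0,"turn": 0,"grip": 0},
    {"x": 0,"y": 0,"z": 0,"turn": 0,"grip": 0},
  ],
)

```text
time_s: 6.1
position: [0.459, -0.3087, 0.3707]
orientation: [179.4, 0.4, 92.6]
force: [-0.7, 0.2, -0.6]
grip_width: 0.0005
```

>>> jog_arm(
  moves=[
    {"x": 0.08,"y": 0.05,"z": 0.6,"turn": 0,"grip": 0},
    {"x": 0,"y": 0,"z": 0.45,"turn": 0,"grip": 0},
    {"x": 0,"y": 0,"z": 0.1,"turn": 0,"grip": 0},
    {"x": 0,"y": 0,"z": 0,"turn": 0,"grip": 0},
  ],
)

```text
time_s: 6.6
position: [0.4648, -0.3015, 0.3012]
orientation: [179.3, 0.5, 92.8]
force: [1.3, 0.2, 0.1]
grip_width: 0.0006
```

>>> jog_arm(
  moves=[
    {"x": -0.15,"y": -0.05,"z": 0.07,"turn": 0,"grip": 0},
    {"x": -0.1,"y": 0,"z": 0,"turn": 0,"grip": 0},
    {"x": -0.1,"y": 0,"z": 0,"turn": 0,"grip": 0},
    {"x": -0.05,"y": 0,"z": 0,"turn": 0,"grip": 0},
  ],
)

```text
time_s: 7.1
position: [0.4635, -0.3277, 0.2993]
orientation: [179.1, 0.6, 92.8]
force: [-0.1, 0.5, -0.7]
grip_width: 0.0006
```

>>> jog_arm(
  moves=[
    {"x": -0.08,"y": 0,"z": 0.04,"turn": 0,"grip": 0},
    {"x": -0.08,"y": 0,"z": 0,"turn": 0,"grip": 0},
    {"x": -0.1,"y": 0,"z": 0,"turn": 0,"grip": 0},
  ],
)

```text
time_s: 7.48
position: [0.464, -0.3428, 0.2964]
orientation: [179.2, 0.4, 92.8]
force: [1.6, 5.4, -1.5]
grip_width: 0.0004
```

>>> jog_arm(
  moves=[
    {"x": -0.12,"y": 0,"z": 0,"turn": 0,"grip": 0},
    {"x": -0.12,"y": 0,"z": 0,"turn": 0,"grip": 0},
    {"x": -0.12,"y": 0,"z": 0,"turn": 0,"grip": 0},
  ],
)

```text
time_s: 7.85
position: [0.4648, -0.3646, 0.2956]
orientation: [179.3, 0.2, 92.8]
force: [-0.9, 1.7, 0.2]
grip_width: 0.0004
```

>>> jog_arm(
  moves=[
    {"x": -0.12,"y": 0,"z": 0,"turn": 0,"grip": 0},
    {"x": -0.12,"y": 0,"z": 0,"turn": 0,"grip": 0},
    {"x": -0.12,"y": 0,"z": 0,"turn": 0,"grip": 0},
    {"x": 0,"y": 0,"z": 0,"turn": 0,"grip": 0},
  ],
)

```text
time_s: 8.35
position: [0.4661, -0.3891, 0.2961]
orientation: [179.2, 0.4, 92.8]
force: [1.1, -0.3, -0.2]
grip_width: 0.0007
```

```bash
python3 - <<'E'
from workcell import *
from h import *
s=state();print(s['position'],s['force'])
for n in ("side",):
    im=capture(n); cv2.imwrite(f"pics/f_{n}.png",im[:,:,::-1])
im=cv2.imread('pics/f_side.png');cv2.imwrite('pics/f_side2.png',cv2.resize(im[240:440,190:410],None,fx=3,fy=3))
E
```

```text
[ 0.46612802 -0.38911582  0.29605951] [ 1.0508628  -0.31480723 -0.20895232]
```

View pics/f_side2.png

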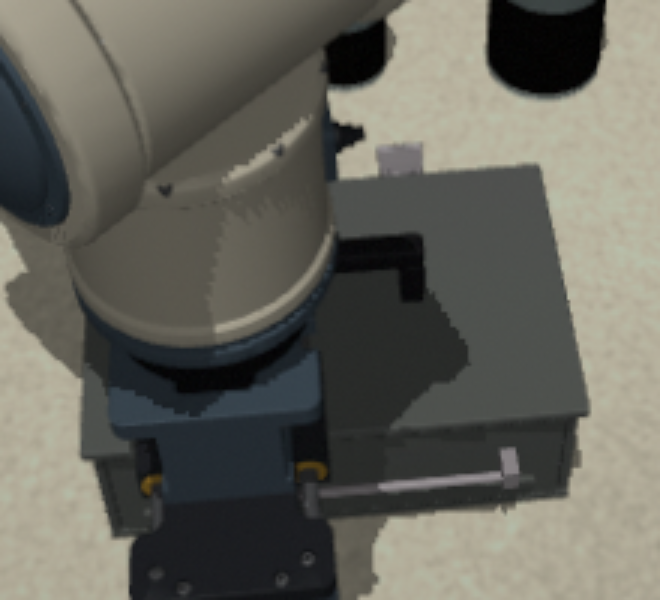

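>>> jog_arm(
  moves=[
    {"x": 0,"y": 0,"z": -0.8,"turn": 0,"grip": 0},
    {"x": 0,"y": 0,"z": -0.8,"turn": 0,"grip": 0},
    {"x": 0.73,"y": 0.25,"z": 0,"turn": 0,"grip": 1},
    {"x": 0.73,"y": 0.25,"z": 0,"turn": 0,"grip": 1},
    {"x": 0.73,"y": 0.25,"z": 0,"turn": 0,"grip": 1},
    {"x": 0,"y": 0,"z": 0,"turn": 0,"grip": 1},
    {"x": 0,"y": 0,"z": 0,"turn": 0,"grip": 1},
  ],
)

```text
time_s: 9.28
position: [0.5038, -0.2502, 0.3953]
orientation: [179.2, 0.3, 92.8]
force: [0.3, -0.2, -0.8]
grip_width: 0.0476
```

```bash
python3 - <<'E'
from workcell import *
from h import *
s=state();print(s['position'],s['orientation'],s['force'],s['grip_width'])
for n in ("wrist","side"):
    print(camera_model(n)) if n=='wrist' else 0
    im=capture(n); cv2.imwrite(f"pics/g_{n}.png",im[:,:,::-1])
im=cv2.imread('pics/g_side.png');cv2.imwrite('pics/g_side2.png',cv2.resize(im[240:440,190:410],None,fx=3,fy=3))
E
```

```text
[ 0.50384129 -0.25020978  0.39528343] [179.1808595    0.33853639  92.79872481] [ 0.30156336 -0.24721816 -0.77516398] 0.04763559140999428
{'vfov': 62.370871378445536, 'cx': 319.5825161556882, 'cy': 236.60505071313403, 'k1': -0.07141951038594115, 'R': array([[-0.05006022,  0.99871759, -0.00756037],
       [ 0.95203062,  0.05000538,  0.30188931],
       [ 0.30188022,  0.00791494, -0.95331301]]), 't': array([ 0.2774748 , -0.50317572,  0.23183029])}
```

View pics/g_side2.png

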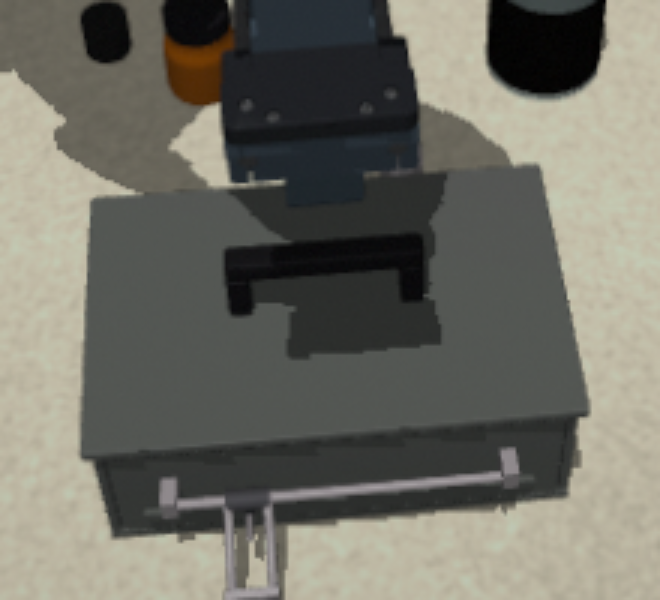

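View pics/g_wrist.png

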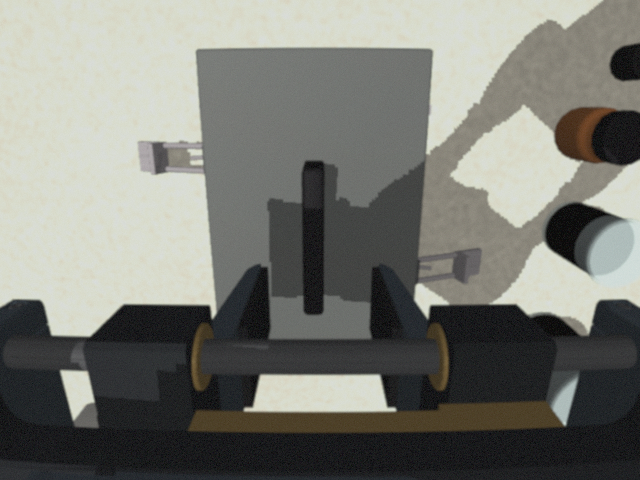

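Both clips now lie folded down, at (150–200,157) and (420–480,263) in the wrist picture. The handle is between the jaws, from (313,163) to (313,313).

```bash
python3 - <<'E'
from workcell import *
from h import *
m=camera_model("wrist")
P=[onz(m,u,v,.135) for u,v in [(303,163),(324,163),(323,313),(303,313)]]
for p in P: print(p.round(4))
c=np.mean(P,0);print('c',c)
a=(P[3]+P[2])/2-(P[0]+P[1])/2; print(np.degrees(np.arctan2(a[1],a[0])))
p=np.array(state()['position']); y=math.radians(state()['orientation'][2])
d=c-p; print('tool x,y mm',1e3*(d[0]*math.cos(y)+d[1]*math.sin(y)),1e3*(d[0]*math.sin(y)-d[1]*math.cos(y)))
E
```

```text
[ 0.4529 -0.2645  0.135 ]
[ 0.4523 -0.2519  0.135 ]
[ 0.5528 -0.2473  0.135 ]
[ 0.5536 -0.2608  0.135 ]
c [ 0.50289316 -0.25611651  0.135     ]
2.3479719031106026
tool x,y mm -5.354496940254681 -1.041703068891362
```

>>> jog_arm(
  moves=[
    {"x": -0.09,"y": 0,"z": 0.5,"turn": 0,"grip": 1},
    {"x": 0,"y": 0,"z": 0.5,"turn": 0,"grip": 1},
    {"x": 0,"y": 0,"z": 0.35,"turn": 0,"grip": 1},
    {"x": 0,"y": 0,"z": 0.1,"turn": 0,"grip": 1},
    {"x": 0,"y": 0,"z": 0,"turn": 0,"grip": 1},
  ],
)

```text
time_s: 10.0
position: [0.5045, -0.2613, 0.3064]
orientation: [179.1, 0.4, 92.4]
force: [-0.4, -1.2, 0.5]
grip_width: 0.091
```

>>> jog_arm(
  moves=[
    {"x": 0.09,"y": -0.03,"z": 0.09,"turn": 0,"grip": 1},
    {"x": 0,"y": 0,"z": 0,"turn": 0,"grip": 1},
  ],
)

```text
time_s: 10.25
position: [0.5026, -0.2561, 0.3018]
orientation: [179.0, 0.5, 92.4]
force: [0.2, -0.1, 0.5]
grip_width: 0.0914
```

>>> jog_arm(
  moves=[
    {"x": 0,"y": 0,"z": 0,"turn": 0,"grip": 0},
    {"x": 0,"y": 0,"z": 0,"turn": 0,"grip": 0},
    {"x": 0,"y": 0,"z": 0,"turn": 0,"grip": 0},
    {"x": 0,"y": 0,"z": 0,"turn": 0,"grip": 0},
    {"x": 0,"y": 0,"z": 0,"turn": 0,"grip": 0},
    {"x": 0,"y": 0,"z": 0,"turn": 0,"grip": 0},
  ],
)

```text
time_s: 11.0
position: [0.5029, -0.2561, 0.3029]
orientation: [178.9, 0.5, 92.4]
force: [-0.0, -0.2, 0.0]
grip_width: 0.0341
```

>>> jog_arm(
  moves=[
    {"x": 0,"y": 0,"z": 0,"turn": 0,"grip": 0},
    {"x": 0,"y": 0,"z": 0,"turn": 0,"grip": 0},
    {"x": 0,"y": 0,"z": 0,"turn": 0,"grip": 0},
    {"x": 0,"y": 0,"z": 0,"turn": 0,"grip": 0},
  ],
)

```text
time_s: 11.5
position: [0.5029, -0.2561, 0.3028]
orientation: [178.9, 0.5, 92.4]
force: [0.2, -0.5, -0.5]
grip_width: 0.0138
```

>>> jog_arm(
  moves=[
    {"x": 0,"y": 0,"z": 0,"turn": 0,"grip": 0},
    {"x": 0,"y": 0,"z": -0.15,"turn": 0,"grip": 0},
    {"x": 0,"y": 0,"z": -0.15,"turn": 0,"grip": 0},
    {"x": 0,"y": 0,"z": -0.2,"turn": 0,"grip": 0},
    {"x": 0,"y": 0,"z": 0,"turn": 0,"grip": 0},
  ],
)

```text
time_s: 12.12
position: [0.5022, -0.2558, 0.3352]
orientation: [178.9, 0.5, 92.4]
force: [0.1, 0.6, -3.6]
grip_width: 0.0136
```

>>> jog_arm(
  moves=[
    {"x": 0,"y": 0,"z": -0.5,"turn": 0,"grip": 0},
    {"x": 0,"y": 0,"z": -0.5,"turn": 0,"grip": 0},
    {"x": 0,"y": 0,"z": -0.4,"turn": 0,"grip": 0},
    {"x": 0,"y": 0,"z": 0,"turn": 0,"grip": 0},
  ],
)

```text
time_s: 12.62
position: [0.5002, -0.2549, 0.421]
orientation: [179.0, 0.5, 92.4]
force: [0.9, -0.2, -3.0]
grip_width: 0.0137
```

```bash
python3 - <<'E'
from workcell import *
from h import *
s=state();print(s['position'],s['orientation'],s['force'],s['grip_width'])
for n in ("scene","side"):
    im=capture(n); cv2.imwrite(f"pics/h_{n}.png",im[:,:,::-1])
E
```

```text
[ 0.50022673 -0.25485927  0.42101201] [178.99165835   0.49213499  92.40757549] [ 0.86178431 -0.23091729 -3.01474792] 0.013711652576190125
```

View pics/h_scene.png

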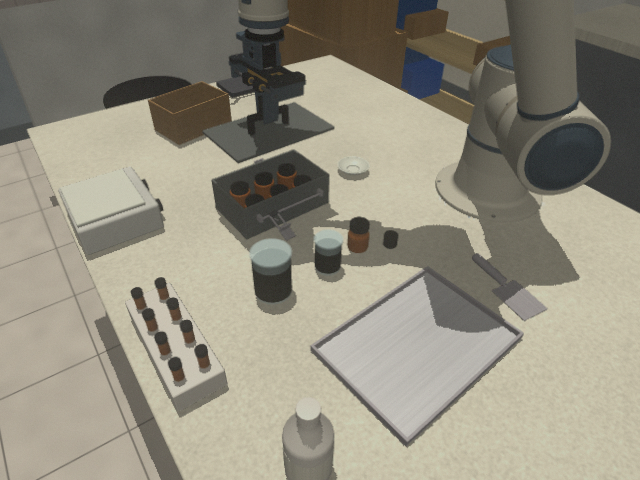

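The scene picture shows the lid held level at about (268,130), with the open carrier below it and its clips down. Now I'll carry the lid over to the tray.

>>> jog_arm(
  moves=[
    {"x": 0.2,"y": 0.03,"z": 0,"turn": 0,"grip": 0},
    {"x": 0.4,"y": 0.03,"z": 0,"turn": 0,"grip": 0},
    {"x": 0.6,"y": 0.03,"z": 0,"turn": 0,"grip": 0},
    {"x": 0.6,"y": 0.03,"z": 0,"turn": 0,"grip": 0},
    {"x": 0.6,"y": 0.03,"z": 0,"turn": 0,"grip": 0},
    {"x": 0.6,"y": 0.03,"z": 0,"turn": 0,"grip": 0},
    {"x": 0.6,"y": 0.03,"z": 0,"turn": 0,"grip": 0},
    {"x": 0.6,"y": 0.03,"z": 0,"turn": 0,"grip": 0},
    {"x": 0.6,"y": 0.03,"z": 0,"turn": 0,"grip": 0},
    {"x": 0.6,"y": 0.03,"z": 0,"turn": 0,"grip": 0},
    {"x": 0.6,"y": 0.03,"z": 0,"turn": 0,"grip": 0},
    {"x": 0.6,"y": 0.03,"z": 0,"turn": 0,"grip": 0},
  ],
)

```text
time_s: 14.22
position: [0.5002, 0.1601, 0.4056]
orientation: [-179.8, 0.0, 92.3]
force: [1.1, 0.1, -2.8]
grip_width: 0.0139
```

>>> jog_arm(
  moves=[
    {"x": 0.5,"y": 0.03,"z": 0,"turn": -0.18,"grip": 0},
    {"x": 0.5,"y": 0.03,"z": 0,"turn": -0.18,"grip": 0},
    {"x": 0.3,"y": 0.03,"z": 0,"turn": 0,"grip": 0},
    {"x": 0,"y": 0,"z": 0,"turn": 0,"grip": 0},
    {"x": 0,"y": 0,"z": 0,"turn": 0,"grip": 0},
  ],
)

```text
time_s: 14.85
position: [0.4977, 0.2441, 0.4014]
orientation: [-179.4, 0.1, 95.4]
force: [-0.2, 0.2, -2.6]
grip_width: 0.0137
```

>>> jog_arm(
  moves=[
    {"x": 0.2,"y": 0.09,"z": 0.3,"turn": 0,"grip": 0},
    {"x": 0,"y": 0,"z": 0.5,"turn": 0,"grip": 0},
    {"x": 0,"y": 0,"z": 0.5,"turn": 0,"grip": 0},
    {"x": 0,"y": 0,"z": 0.5,"turn": 0,"grip": 0},
    {"x": 0,"y": 0,"z": 0.3,"turn": 0,"grip": 0},
    {"x": 0,"y": 0,"z": 0.1,"turn": 0,"grip": 0},
    {"x": 0,"y": 0,"z": 0,"turn": 0,"grip": 0},
  ],
)

```text
time_s: 15.72
position: [0.5017, 0.2553, 0.2603]
orientation: [-179.3, 0.1, 95.0]
force: [-0.6, -0.6, -2.5]
grip_width: 0.0135
```

```bash
python3 - <<'E'
from workcell import *
from h import *
s=state();print(s['position'],s['orientation'],s['force'],s['grip_width'])
for n in ("scene","side"):
    im=capture(n); cv2.imwrite(f"pics/i_{n}.png",im[:,:,::-1])
E
```

```text
[0.50173303 0.25529919 0.26027079] [-1.79291175e+02  9.88371649e-02  9.50467650e+01] [-0.64552873 -0.64083361 -2.48871008] 0.01352879996865057
```

View pics/i_scene.png

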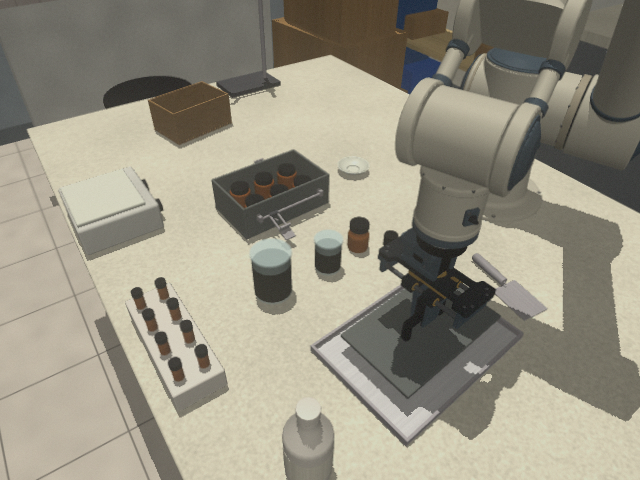

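View pics/i_side.png

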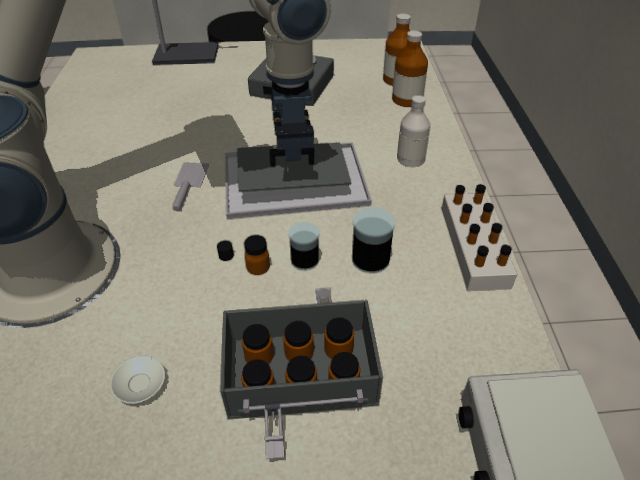

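The lid hangs level over the tray, well inside its walls, about 32 mm above its resting height. I'll lower it gently until it touches.

>>> jog_arm(
  moves=[
    {"x": 0,"y": 0,"z": 0.2,"turn": 0,"grip": 0},
    {"x": 0,"y": 0,"z": 0.15,"turn": 0,"grip": 0},
    {"x": 0,"y": 0,"z": 0.08,"turn": 0,"grip": 0},
    {"x": 0,"y": 0,"z": 0,"turn": 0,"grip": 0},
  ],
)

```text
time_s: 16.32
position: [0.5019, 0.2555, 0.2345]
orientation: [-179.5, 0.0, 95.1]
force: [-0.2, 0.3, -3.2]
grip_width: 0.0141
```

>>> jog_arm(
  moves=[
    {"x": 0,"y": 0,"z": 0.05,"turn": 0,"grip": 0},
    {"x": 0,"y": 0,"z": 0.05,"turn": 0,"grip": 0},
    {"x": 0,"y": 0,"z": 0.04,"turn": 0,"grip": 0},
  ],
)

```text
time_s: 16.7
position: [0.5021, 0.2556, 0.2273]
orientation: [-179.6, 0.0, 95.1]
force: [-7.9, -5.9, 39.4]
grip_width: 0.0137
```

It's touching down, with an upward force of about 39 N, so I'll back off slightly before opening.

>>> jog_arm(
  moves=[
    {"x": 0,"y": 0,"z": -0.03,"turn": 0,"grip": 0},
  ],
)

```text
time_s: 16.82
position: [0.5021, 0.2556, 0.2293]
orientation: [-179.6, 0.0, 95.1]
force: [0.0, 0.1, -3.0]
grip_width: 0.0137
```

>>> jog_arm(
  moves=[
    {"x": 0,"y": 0,"z": 0.015,"turn": 0,"grip": 0},
    {"x": 0,"y": 0,"z": 0,"turn": 0,"grip": 0.5},
    {"x": 0,"y": 0,"z": 0,"turn": 0,"grip": 0.5},
    {"x": 0,"y": 0,"z": 0,"turn": 0,"grip": 0.5},
    {"x": 0,"y": 0,"z": 0,"turn": 0,"grip": 0.5},
    {"x": 0,"y": 0,"z": 0,"turn": 0,"grip": 0.5},
  ],
)

```text
time_s: 17.58
position: [0.5024, 0.2557, 0.2283]
orientation: [-179.6, 0.0, 95.1]
force: [0.0, -0.1, 0.2]
grip_width: 0.0457
```

>>> jog_arm(
  moves=[
    {"x": 0,"y": 0,"z": -0.3,"turn": 0,"grip": 0.5},
    {"x": 0,"y": 0,"z": -0.6,"turn": 0,"grip": 0.5},
    {"x": 0,"y": 0,"z": -0.8,"turn": 0,"grip": 0.5},
    {"x": 0,"y": 0,"z": -0.8,"turn": 0,"grip": 0.5},
    {"x": 0,"y": 0,"z": -0.5,"turn": 0,"grip": 0.5},
    {"x": 0,"y": 0,"z": 0,"turn": 0,"grip": 0.5},
  ],
)

```text
time_s: 18.32
position: [0.5034, 0.2557, 0.4137]
orientation: [-179.6, 0.0, 95.1]
force: [1.4, -0.7, -0.1]
grip_width: 0.0454
```

```bash
python3 - <<'E'
from workcell import *
from h import *
s=state();print(s['position'],s['orientation'],s['force'],s['grip_width'])
for n in ("scene","side"):
    im=capture(n); cv2.imwrite(f"pics/j_{n}.png",im[:,:,::-1])
E
```

```text
[0.50337665 0.25569282 0.41365062] [-1.79574246e+02  2.80904488e-02  9.50540641e+01] [ 1.35289348 -0.69267038 -0.14423665] 0.045395383511538434
```

View pics/j_scene.png

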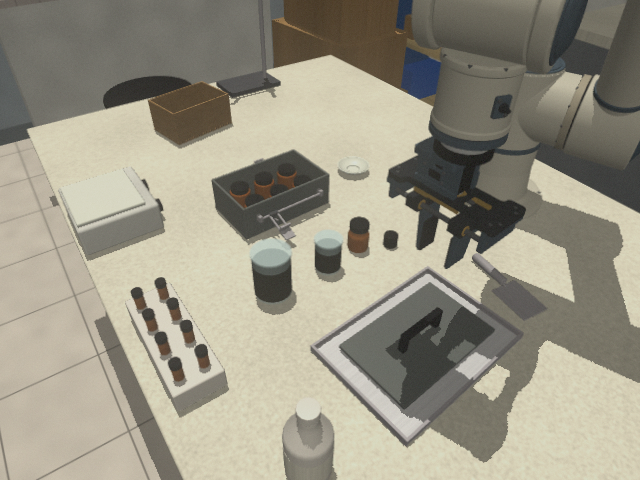

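View pics/j_side.png

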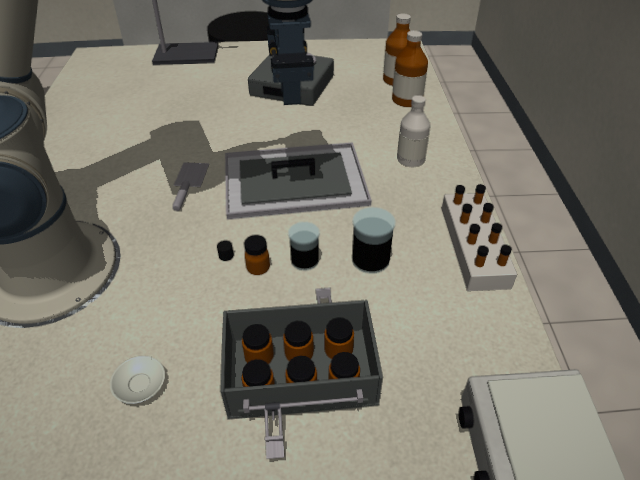

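The lid lies flat in the tray with its handle up, corners at about (241,163), (343,155), (350,189) and (241,203) in the side picture. Both clips are down, and the beakers and jar are where they started.

```bash
python3 - <<'E'
from workcell import *
from h import *
S=camera_model("side")
P=np.array([onz(S,u,v,.018) for u,v in [(241,163),(343,155),(350,189),(241,203)]]);print(P.mean(0), [np.linalg.norm(P[i]-P[i-1]).round(3) for i in range(4)])
print(state()['force'])
print(finish_job())
E
```

```text
[0.50203933 0.24838774 0.018     ] [np.float64(0.148), np.float64(0.247), np.float64(0.132), np.float64(0.245)]
[ 0.0372977 -0.1552943 -0.5542447]
the job is handed in; nothing more can be done
None
```

The carrier is open and the lid is in the foil-lined tray, flat and handle up. I handed the job in at about 18 s of the 72 s; `finish_job` gives no verdict.

**What I did:** I found both clips in the camera views and pushed each one outward with the closed fingers. The highest force I read was about 6 N. I looked to confirm both clips were folded down, then lifted the lid by its handle. I carried it over the beakers and jar, lowered it onto the tray floor, let go and moved clear.

**Last checks:**
- **Clips:** both are folded down in the last pictures.
- **Lid position:** from the gripper position at release, the lid's centre is within about 3 mm of the tray's centre.
- **Bystanders:** the two beakers and the jar look unmoved by eye; I didn't re-measure them.
- **Robot:** it is touching nothing.

**What disagreed or went less well:**
- **Final lid measurement:** corners I read roughly by eye put the centre about 9 mm from the tray's centre, still inside the 50 mm limit. They gave the lid's width as 132–148 mm instead of 158, so I trust the gripper position more.
- **Touchdown force:** the lid met the tray floor harder than I wanted, with about 39 N on the wrist for a moment. I backed off about 2 mm before letting go.

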